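# Put the loose microscope optics away in their storage blocks

### The job

The optics change at the microscope is over: put the five optical parts lying loose at the front of the bench, beside the white storage blocks, away in those blocks, each kind where it belongs: the two objectives one in each small round well of the objective block, the two filter cubes one in each square bay of the cube block, the eyepiece in the single large round well. Each must sit upright, flat on the floor of its pocket and released; never tip one over, and leave the brown oil bottle and the box of cover glasses undisturbed where they stand beside the parts. The similar spares far back on the bench are not part of the job.

Things in the scene. Friction and masses are not known exactly. Their poses are not given: they have to be found in the camera images.
- objective_a: one spare microscope objective: white egg-shaped barrel 45 mm high, a straight 29 mm diameter from 10 to 30 mm above its underside, tapering to 10 mm at the top, standing upright on its screw mount, narrow lens end up, 0.12 kg; origin: centre of its underside, z up along the barrel. Any yaw is the same.
- objective_b: the other spare microscope objective: white egg-shaped barrel 45 mm high, a straight 29 mm diameter from 10 to 30 mm above its underside, tapering to 10 mm at the top, standing upright on its screw mount, narrow lens end up, 0.12 kg; origin: centre of its underside, z up along the barrel. Any yaw is the same. Like objective_a in shape and size.
- filter_cube_a: one fluorescence filter cube: black box 40 mm (x) x 38 mm (y) x 37 mm high with round window openings in its sides and a label on top, up; origin: centre of its underside, z up. It goes into a bay either way round.
- filter_cube_b: the other fluorescence filter cube: black box 40 mm (x) x 38 mm (y) x 37 mm high with round window openings in its sides and a label on top, up; origin: centre of its underside, z up. It goes into a bay either way round. Like filter_cube_a in shape and size.
- eyepiece: spare eyepiece: black stepped cylinder 52 mm high, 41 mm diameter from 13 to 26 mm above its underside, tapering to 30 mm at the top, standing on its rubber cup, 0.11 kg; origin: centre of its underside, z up. Any yaw is the same.
- objective_block: white rectangular storage block, 56 mm (x) x 106 mm (y) x 18 mm high, with two round wells of 40 mm diameter, their centres at y = -25 mm and +25 mm. Fixed to the bench. Origin: centre of its underside, on the bench; z up. All the pockets are 12 mm deep, with a 2 mm chamfer at the mouth: their floor is 6 mm and the block's top 18 mm above the bench.
- cube_block: white rectangular storage block, 66 mm (x) x 124 mm (y) x 18 mm high, with two square bays of 50 x 50 mm, their centres at y = -28.5 mm and +28.5 mm, sides along x and y. Fixed to the bench. Origin: centre of its underside, on the bench; z up. All the pockets are 12 mm deep, with a 2 mm chamfer at the mouth: their floor is 6 mm and the block's top 18 mm above the bench.
- eyepiece_block: white square storage block, 70 x 70 x 18 mm high, with one round well of 54 mm diameter at its centre. Fixed to the bench. Origin: centre of its underside, on the bench; z up. All the pockets are 12 mm deep, with a 2 mm chamfer at the mouth: their floor is 6 mm and the block's top 18 mm above the bench.
- oil_bottle: bystander, leave alone: small brown bottle with a black cap, 30 mm diameter, 62 mm high, standing; origin: centre of its underside.
- cover_glass_box: bystander, leave alone: small flat box of cover glasses, 36 x 36 x 16 mm, white with a green top; origin: centre of its underside. (A USB stick, 18 x 51 x 9 mm, lies just behind the parts. To the right stands the microscope; its black stage plate, 0.25 m up, begins about 60 mm beyond the parts: keep the wrist clear of it.)
Not all that is in view belongs to the job. What is shaped like the objective_a but green, orange or red is not meant.

How it is judged:
By the outcome, as a careful person would: the job done as asked, in the order asked, and still so for the second after the job is handed in, with the robot touching nothing.
It also fails if it takes over 90 s, if anything falls off the work surface, if the arm or the gripper's body presses on something with over 40 N, if the wrist force passes 120 N, or if a joint passes its speed limit or range.

### The arm

A 6-joint arm with a two-finger parallel gripper is mounted at the origin on a cart in front of the work surface, level with it; the furniture and walls round the work are solid. World frame = base frame: x ahead of the robot, y to its left, z up, the work surface at z = 0. Lengths are in m, angles in rad, forces in N, time in s.
With the tool pointing down it reaches from about 0.375 to 0.9 m from the base axis. Payload 3.1 kg.
Tool frame: the origin (TCP) lies at the very end of the fingers, on their centre line; the grasp point (between the pads) lies 19 mm behind it; z points along the fingers, y is the direction in which the jaws open and shut (so a half turn about z gives the same grasp; the last joint's range is limited). The gripper opens to 85 mm and grips with 20 to 120 N. Pads are 22 mm wide; open, the fingers measure 114 mm over their backs; the gripper's body (76 mm by 85 mm) begins 54 mm behind the grasp point. The pads swing forward as they close: fully open they stand 13 mm farther back than shut.
Start: joints at [-1.377, 0.527, 1.433, -0, 1.181, -0.178], TCP at [0.228, -0.582, 0.231] pointing down, gripper open.
Joint ranges: [-3.08, 3.08], [-0.75, 2.2], [0.22, 2.44], [-1.43, 4.57], [0, 2.65], [-2.85, 2.85]. Speed limits (rad/s): [2.79, 2.79, 3.14, 3.14, 3.14, 3.14].

### API

Orientations are given as a unit quaternion [x, y, z, w].
In Python, from station import manip gives the robot as it stands. The module is installed in compiled form; this text tells all that it offers.
- The arm moves only by the tool send_rows, never from a script. Its argument "commands" is a list of rows, each an object with "delta_pos": the shift along the world's x, y, z in cm, a list of three; "yaw": the turn about the world's z in rad. A call has 1 to 10 rows; each row shifts and turns the pose as measured when the row begins; what a row does not reach is not made up. A row lasts 1/8 s, in which the tool goes at most 62.5 mm and 10.7 degrees, less where a joint would pass 70% of its speed; a pose out of reach is approached as far as the arm can. A call is refused whole if a number of a shift passes 6.25 or a number of a turn 0.188, either way. A call with a gripper value outside its range is refused whole. "grip" is the closure, from -1 (fully open) to 1 (shut), set as the call begins (left out, the last holds). The fingers move at their own pace and stop on an object; "force" is the grip in N (left out, the last holds). Time passes only in rows, so rows that do not move let the fingers close. It gives the time, the measured TCP pose, the force and the opening at its end, in the units of the state.
- manip.sense(): the state, without advancing time (a new reading comes with each control period).
- manip.snapshot(name): name is "scene" or "top" or "wrist"; returns the picture (384x512x3 uint8, blue, green, red); there is no depth.
- manip.get_calibration(name): a dict with "fx", "fy", "cx", "cy" (pixels), "world_to_cam" (4x4, takes a point from world to camera coordinates); the wrist camera has in their place "mount" (4x4, takes a point from camera to tool coordinates, whose origin is the TCP and whose axes are the flange's). Camera axes: x right, y down, z forward; pixel columns grow to the right and rows downward; lengths in m; the calibration is good to about 2 mm. A picture is of the moment at which its call begins: read the wrist's pose just before it. get_calibration takes no time and is no camera call.
- manip.sign_off(): hands the job in, once; it reports no verdict.
The state is a dict: "t": time; "q": joint angles; "qd": joint speeds; "tau": joint torques, N m; "tcp_pos": TCP position; "tool_rot": TCP orientation; "force": force on the tool from outside, world axes, zero at the start; "ft_torque": the same for the moment, N m; "finger_gap": opening from 0.0 (shut) to 1.0 (fully open).
Only numpy, scipy, OpenCV 4.12 (cv2) and the standard library are available. Lean on these libraries where they do the work, as an engineer would, in place of code of your own. Each camera call takes 0.05 s, during which the arm holds its last target. There are 200 camera calls.

## Working session

There is one attempt and no reset: what is moved stays moved. The work goes in short steps, Python scripts to look and compute and a tool call to move; the robot and the scene stay as the last step left them, time stands still between calls to the robot, and variables do not carry over. Pictures are saved under pics/ and viewed, about 12 in all and at most 16, crops included, and the job is handed in when it is done.

Besides the shell and the picture viewer there is one more tool, called after "Emit:" as name(argument=value, ...) on one line, values as JSON. send_rows: Moves the arm, as the interface text tells. Its arguments: {"type":"object","properties":{"commands":{"type":"array","items":{"type":"object","properties":{"delta_pos":{"type":"array","items":{"type":"number"}},"yaw":{"type":"number"}}}},"grip":{"type":"number"},"force":{"type":"number"}},"required":["commands"]}

```bash
mkdir -p pics
cat > h.py <<'E'
import numpy as np, cv2
from station import manip
from scipy.spatial.transform import Rotation as R
def ray(name,uv,z,pose=None):
    c=manip.get_calibration(name); u,v=uv
    d=np.array([(u-c['cx'])/c['fx'],(v-c['cy'])/c['fy'],1.])
    if name=='wrist':
        M=np.array(c['mount']); T=np.eye(4); T[:3,:3]=R.from_quat(pose[1]).as_matrix(); T[:3,3]=pose[0]
        W=T@M
    else: W=np.linalg.inv(np.array(c['world_to_cam']))
    o=W[:3,3]; r=W[:3,:3]@d
    return o+r*(z-o[2])/r[2]
def proj(name,p):
    c=manip.get_calibration(name); q=np.array(c['world_to_cam'])@np.r_[p,1]
    return c['fx']*q[0]/q[2]+c['cx'],c['fy']*q[1]/q[2]+c['cy']
E
python3 - <<'E'
from h import *
for n in ('scene','top','wrist'):
    cv2.imwrite(f'pics/{n}0.png',manip.snapshot(n))
    c=manip.get_calibration(n); print(n,{k:np.round(v,3).tolist() for k,v in c.items()})
    if n!='wrist': print(np.linalg.inv(np.array(c['world_to_cam']))[:3,3])
s=manip.sense(); print(s['t'],s['tcp_pos'],s['tool_rot'],s['finger_gap'])
E
```

```text
scene {'fx': 389.016, 'fy': 389.016, 'cx': 253.728, 'cy': 189.618, 'world_to_cam': [[-0.688, -0.726, 0.023, 0.649], [-0.418, 0.37, -0.829, 0.188], [0.593, -0.58, -0.558, 0.739], [0.0, 0.0, 0.0, 1.0]]}
[0.08672362 0.83027701 0.55345075]
top {'fx': 404.597, 'fy': 404.597, 'cx': 254.793, 'cy': 191.616, 'world_to_cam': [[-0.03, -1.0, 0.002, 0.333], [-0.99, 0.029, -0.142, 0.59], [0.141, -0.006, -0.99, 0.861], [0.0, 0.0, 0.0, 1.0]]}
[0.47215466 0.32075702 0.93501604]
wrist {'fx': 322.661, 'fy': 322.661, 'cx': 258.603, 'cy': 195.165, 'mount': [[-0.001, -0.954, -0.3, 0.077], [1.0, -0.001, -0.0, 0.0], [0.0, -0.3, 0.954, -0.144], [0.0, 0.0, 0.0, 1.0]]}
0.15 [ 0.22756111 -0.58150749  0.23055366] [ 9.82676478e-01  1.85327357e-01 -7.50161279e-07 -8.42707028e-04] 1.0004440085049764
```

View pics/top0.png

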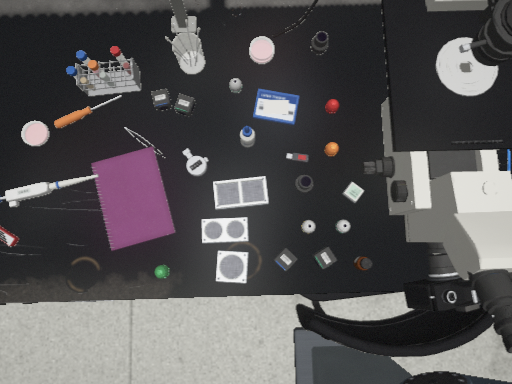

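View pics/scene0.png

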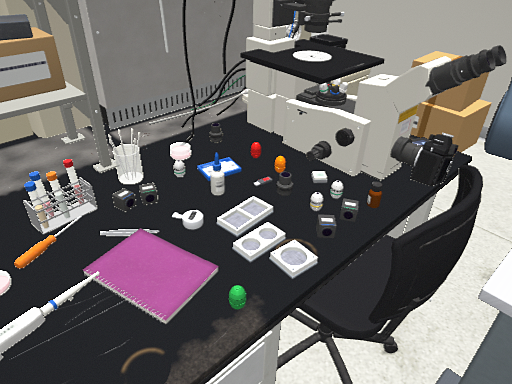

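Candidates in the top view:
- **Objectives:** white at (308,227) and (343,226) are mine. The far spare at (235,85) and the green (162,272), orange (332,149) and red (332,105) ones are not.
- **Cubes:** (286,260) and (325,258) are mine. The far spares at (161,99) and (184,103) are not.
- **Eyepiece:** (305,183) is mine, not the far one at (320,42).
- **Blocks:** cube (241,193), objective (225,230), eyepiece (232,267).
- **Bystanders:** bottle (363,263), glass box (353,191).

Next, a close crop to check these and measure.

Run:
```python
from h import *
im=cv2.imread('pics/top0.png')
x0,y0,x1,y1=195,140,385,285
cv2.imwrite('pics/crop1.png',cv2.resize(im[y0:y1,x0:x1],None,fx=4,fy=4,interpolation=cv2.INTER_CUBIC))
for n,uv,z in [('oa',(308,227),.035),('ob',(343,226),.035),('ca',(286,260),.037),('cb',(325,258),.037),('eye',(305,183),.05),('bottle',(363,263),.06),('box',(353,191),.016),('usb',(297,157),.009)]:
    print(n,ray('top',uv,z).round(3))
# blocks: light blobs
g=cv2.cvtColor(im,cv2.COLOR_BGR2GRAY); m=(g>110).astype(np.uint8); m[:, :195]=0; m[:,275:]=0; m[:170]=0; m[286:]=0
for c in cv2.findContours(m,cv2.RETR_EXTERNAL,2)[0]:
    if cv2.contourArea(c)<300: continue
    b=cv2.boxPoints(cv2.minAreaRect(c)); P=np.array([ray('top',p,.018)[:2] for p in b])
    e=P[1]-P[0],P[2]-P[1]; print('block',cv2.contourArea(c),b.mean(0),P.mean(0).round(4),[ (np.linalg.norm(k).round(4),np.degrees(np.arctan2(k[1],k[0])).round(1)) for k in e])
```

```text
oa [0.518 0.2   0.035]
ob [0.518 0.122 0.035]
ca [0.447 0.252 0.037]
cb [0.449 0.166 0.037]
eye [0.615 0.204 0.05 ]
bottle [0.437 0.09  0.06 ]
box [0.598 0.09  0.016]
usb [0.683 0.214 0.009]
block 932.5 [231.50174 266.4707 ] [0.4363 0.3723] [(np.float64(0.0697), np.float64(-4.3)), (np.float64(0.0706), np.float64(-95.0))]
block 1079.0 [224.46793 229.7305 ] [0.5184 0.3864] [(np.float64(0.106), np.float64(-89.3)), (np.float64(0.0554), np.float64(-179.2))]
block 1453.5 [240.25    192.25002] [0.6028 0.3487] [(np.float64(0.1244), np.float64(-85.2)), (np.float64(0.0657), np.float64(-175.7))]
```

View pics/crop1.png

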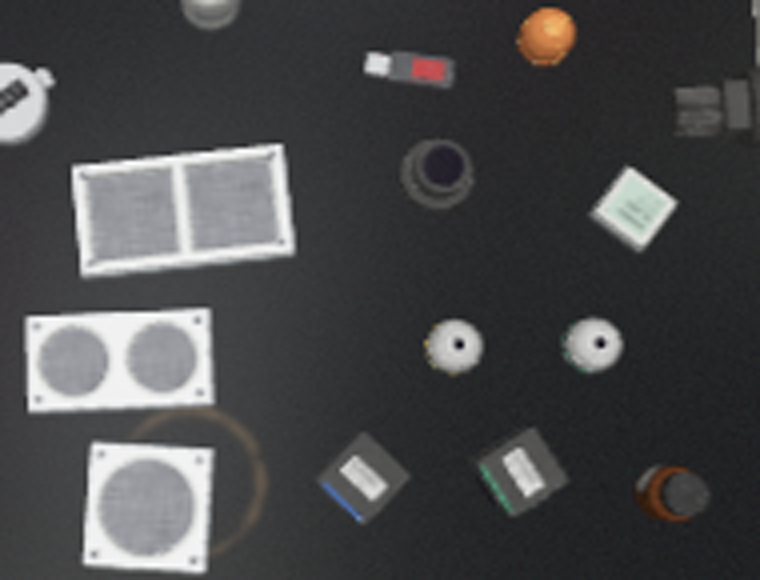

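The top crop shows my five parts, the bystanders and the blocks clearly, and the measured block sizes match those given. The arm starts beyond the microscope, so I'll check the free path before moving.

Run:
```python
from h import *
def tri(a,b):
    A=[];B=[]
    for n,uv in (('scene',a),('top',b)):
        o=ray(n,uv,0);c=np.linalg.inv(np.array(manip.get_calibration(n)['world_to_cam']))[:3,3]
        d=(o-c)/np.linalg.norm(o-c);P=np.eye(3)-np.outer(d,d);A.append(P);B.append(P@c)
    x=np.linalg.solve(sum(A),sum(B)); return x.round(3)
print('cam lens',tri((408,155),(441,250)),'cam body',tri((440,150),(452,297)))
for z in (.1,.2,.3,.4): print(z,'cam low',ray('top',(450,312),z).round(3),'eyep',ray('top',(500,322),z).round(3),ray('scene',(502,52),z).round(3))
for p in [(.39,-.1,.23),(.375,.05,.23),(.38,-.1,.1)]: print(p,proj('top',p),proj('scene',p))
T=lambda u,v,z: ray('top',((u+.5)/4-.5+195,(v+.5)/4-.5+140),z).round(4)
print('oa',T(459,344,.045),'ob',T(600,343,.045),'ca',T(365,477.5,.037),'cb',T(523,472,.037),'eye',T(442,166,.052),T(437,174,.026))
```

```text
cam lens [ 0.454 -0.078  0.072] cam body [ 0.37  -0.062  0.126]
0.1 cam low [ 0.337 -0.067  0.1  ] eyep [ 0.314 -0.165  0.1  ] [ 0.635 -1.299  0.1  ]
0.2 cam low [ 0.353 -0.021  0.2  ] eyep [ 0.333 -0.107  0.2  ] [ 0.514 -0.829  0.2  ]
0.3 cam low [0.369 0.026 0.3  ] eyep [ 0.352 -0.049  0.3  ] [ 0.393 -0.36   0.3  ]
0.4 cam low [0.385 0.072 0.4  ] eyep [0.371 0.009 0.4  ] [0.272 0.11  0.4  ]
(0.39, -0.1, 0.23) (np.float64(502.626786651746), np.float64(290.79844769540017)) (np.float64(452.10766275843815), np.float64(101.89494252846521))
(0.375, 0.05, 0.23) (np.float64(415.50563319211903), np.float64(302.5630688098235)) (np.float64(428.10921278198555), np.float64(121.33375633662035))
(0.38, -0.1, 0.1) (np.float64(464.0145707078118), np.float64(289.3576400448279)) (np.float64(440.0089532036283), np.float64(153.01678744728437))
oa [0.5204 0.198  0.045 ] ob [0.5186 0.1205 0.045 ] ca [0.4494 0.2519 0.037 ] cb [0.4498 0.1652 0.037 ] eye [0.6185 0.2036 0.052 ] [0.6183 0.2032 0.026 ]
```

View pics/wrist0.png

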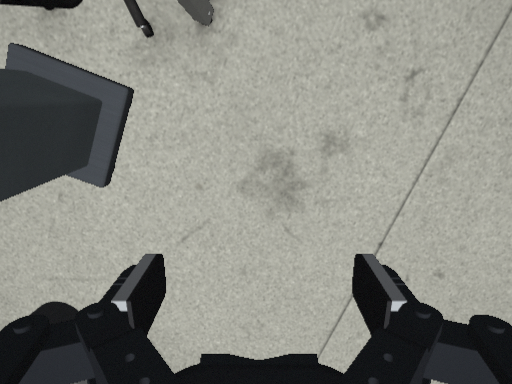

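The wrist view shows only the floor and a chair. The microscope eyepieces stand on the direct path, at about x 0.34, y -0.1, z 0.35, so I'll go up and over them.

Emit:
send_rows(commands=[{"delta_pos": [0, 0, 6]}, {"delta_pos": [0, 0, 6]}, {"delta_pos": [0, 0, 6]}, {"delta_pos": [0, 0, 6]}, {"delta_pos": [0, 0, 6]}, {"delta_pos": [0, 0, 6]}], grip=-0.2, force=30)

```text
validation failed for argument at $.co...
```

Emit:
send_rows(commands=[{"delta_pos": [0, 0, 6], "yaw": 0}, {"delta_pos": [0, 0, 6], "yaw": 0}, {"delta_pos": [0, 0, 6], "yaw": 0}, {"delta_pos": [0, 0, 6], "yaw": 0}, {"delta_pos": [0, 0, 6], "yaw": 0}, {"delta_pos": [0, 0, 6], "yaw": 0}], grip=-0.2, force=30)

```text
t: 0.9
tcp_pos: [0.2262, -0.5754, 0.5915]
tool_rot: [0.983, 0.185, -0.0, -0.011]
force: [0.0, -2.0, 0.3]
finger_gap: 0.599
```

Emit:
send_rows(commands=[{"delta_pos": [1.9, 5.6, -1], "yaw": 0}, {"delta_pos": [1.9, 5.6, -1], "yaw": 0}, {"delta_pos": [1.9, 5.6, -1], "yaw": 0}, {"delta_pos": [1.9, 5.6, -1], "yaw": 0.1}, {"delta_pos": [2, 5, 0], "yaw": 0.17}, {"delta_pos": [2, 5, 0], "yaw": 0.17}, {"delta_pos": [2, 5, 0], "yaw": 0.17}, {"delta_pos": [2, 5, 0], "yaw": 0.17}, {"delta_pos": [2, 5, 0], "yaw": 0.17}, {"delta_pos": [2, 5, 0], "yaw": 0.17}])

```text
t: 2.15
tcp_pos: [0.4235, -0.0411, 0.5547]
tool_rot: [0.725, 0.689, -0.0, -0.003]
force: [0.2, -0.7, -0.4]
finger_gap: 0.602
```

Emit:
send_rows(commands=[{"delta_pos": [1.5, 5.8, 0], "yaw": 0.05}, {"delta_pos": [1.5, 5.8, 0], "yaw": 0}, {"delta_pos": [1.5, 5.8, -2], "yaw": 0}, {"delta_pos": [1.5, 4, -5], "yaw": 0}, {"delta_pos": [1, 2, -6], "yaw": 0}, {"delta_pos": [1, 0.6, -6], "yaw": 0}, {"delta_pos": [0, 0, -6], "yaw": 0}, {"delta_pos": [0, 0, -3], "yaw": 0}, {"delta_pos": [0, 0, 0], "yaw": 0}])

```text
t: 3.28
tcp_pos: [0.5004, 0.2063, 0.2703]
tool_rot: [0.703, 0.711, -0.0, -0.003]
force: [0.3, -0.4, 0.3]
finger_gap: 0.595
```

Run:
```python
from h import *
import json
s=manip.sense(); im=manip.snapshot('wrist'); cv2.imwrite('pics/w1.png',im)
pose=(s['tcp_pos'],s['tool_rot']); json.dump([list(map(float,x)) for x in pose],open('w1.json','w')); print(pose)
cv2.imwrite('pics/w1big.png',cv2.resize(im,None,fx=1.5,fy=1.5,interpolation=cv2.INTER_CUBIC))
```

```text
(array([0.50035091, 0.20633057, 0.27027133]), array([ 7.02949515e-01,  7.11234476e-01, -3.71398958e-04, -2.71313425e-03]))
```

View pics/w1big.png

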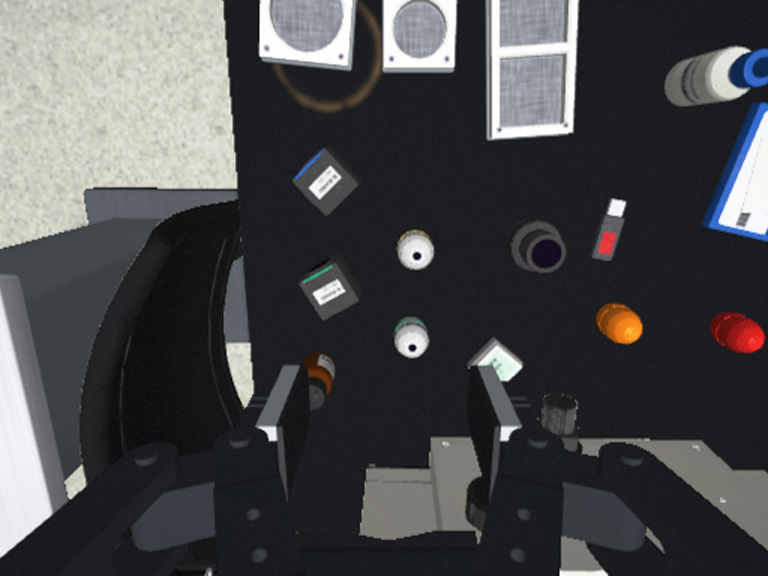

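Run:
```python
from h import *
import json
pose=json.load(open('w1.json')); im=cv2.imread('pics/w1.png')
cr=im[90:225,185:385]
cr=cv2.convertScaleAbs(cr,alpha=1.8,beta=20)
cv2.imwrite('pics/crop2.png',cv2.resize(cr,None,fx=4,fy=4,interpolation=cv2.INTER_CUBIC))
W=lambda u,v,z: ray('wrist',((u+.5)/1.5-.5,(v+.5)/1.5-.5),z,pose).round(4)
print('oa',W(417,256,.045),'ob',W(412,348,.045),'ca lbl',W(325,181,.037),'cb lbl',W(328,292,.037),'eye',W(545,254,.052))
print('blk obj corner near', W(384,66,.018),W(454,66,.018),'cube blk',W(488,138,.018),W(574,133,.018),'eyeblk',W(260,57,.018),W(352,68,.018))
```

```text
oa [0.5223 0.1984 0.045 ] ob [0.5204 0.1203 0.045 ] ca lbl [0.4509 0.2542 0.037 ] cb lbl [0.4509 0.1656 0.037 ] eye [0.6197 0.2027 0.052 ]
blk obj corner near [0.495  0.3375 0.018 ] [0.5474 0.338  0.018 ] cube blk [0.5766 0.287  0.018 ] [0.6431 0.2914 0.018 ] eyeblk [0.4024 0.3427 0.018 ] [0.471  0.3359 0.018 ]
```

View pics/crop2.png

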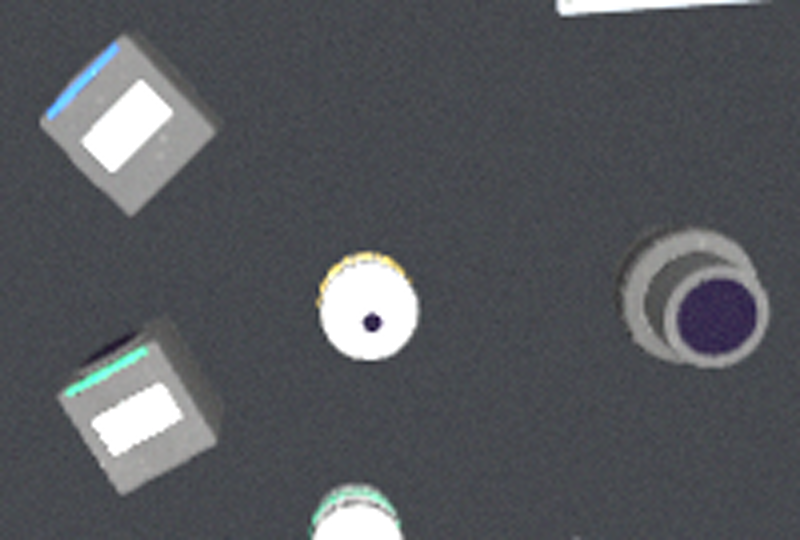

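Run:
```python
from h import *
import json
pose=json.load(open('w1.json'))
W=lambda p,z: ray('wrist',((p[0]+.5)/4-.5+185,(p[1]+.5)/4-.5+90),z,pose)
for n,c in (('a',[(127,35),(213,130),(130,214),(41,122)]),('b',[(154,338),(217,440),(125,493),(60,397)])):
    P=np.array([W(p,.037)[:2] for p in c]); e=np.roll(P,-1,0)-P
    print(n,P.mean(0).round(4),np.linalg.norm(e,axis=1).round(4),np.degrees(np.arctan2(e[:,1],e[:,0])).round(1))
print('eye',W((717,316),.052),'oa',W((372,322),.045))
```

```text
a [0.451  0.2535] [0.0352 0.0344 0.0359 0.0349] [ -47.2 -135.2  133.6   43.6]
b [0.452  0.1662] [0.0371 0.0339 0.0363 0.0346] [ -59.7 -148.4  121.5   32.9]
eye [0.6203989  0.20331268 0.052     ] oa [0.52202311 0.19881162 0.045     ]
```

Emit:
send_rows(commands=[{"delta_pos": [-1.2, 1.2, -2], "yaw": 0.15}, {"delta_pos": [-1.2, 1.2, -3], "yaw": 0.15}, {"delta_pos": [-1.3, 1.2, -4], "yaw": 0.15}, {"delta_pos": [-1.3, 1.1, -4], "yaw": 0.15}, {"delta_pos": [0, 0, -4], "yaw": 0.15}, {"delta_pos": [0, 0, 0], "yaw": 0}], grip=-0.5, force=30)

```text
t: 4.08
tcp_pos: [0.4632, 0.2579, 0.112]
tool_rot: [0.384, 0.923, 0.014, 0.007]
force: [0.3, -0.7, -0.1]
finger_gap: 0.752
```

```bash
cat >> h.py <<'E'
def st():
    s=manip.sense(); q=s['tool_rot']; p=s['tcp_pos']
    print('t',round(s['t'],2),'tcp cm',(np.array(p)*100).round(2),'psi',round(2*np.degrees(np.arctan2(q[1],q[0])),2),'gap mm',round(s['finger_gap']*85,1),'F',np.round(s['force'],1),'q6',round(s['q'][5],2))
    return p,q
E
python3 - <<'E'
from h import *
st()
E
```

```text
t 4.08 tcp cm [46.32 25.79 11.2 ] psi 134.89 gap mm 63.9 F [ 0.3 -0.7 -0.1] q6 -0.51
```

Emit:
send_rows(commands=[{"delta_pos": [-0.7, -0.3, -1], "yaw": -0.02}, {"delta_pos": [-0.6, -0.2, -1], "yaw": 0}, {"delta_pos": [0, 0, 0], "yaw": 0}])

```text
t: 4.45
tcp_pos: [0.4537, 0.2535, 0.096]
tool_rot: [0.396, 0.918, 0.018, 0.011]
force: [-0.2, -0.1, -0.0]
finger_gap: 0.748
```

Run:
```python
from h import *
st()
print(manip.sense()['tool_rot'])
```

```text
t 4.45 tcp cm [45.37 25.35  9.6 ] psi 133.39 gap mm 63.6 F [-0.2 -0.1 -0. ] q6 -0.49
[0.39555144 0.9182038  0.01770843 0.01128065]
```

Emit:
send_rows(commands=[{"delta_pos": [-0.3, -0.1, -2], "yaw": 0}, {"delta_pos": [0, 0, -2.5], "yaw": 0}, {"delta_pos": [0, 0, -1.5], "yaw": 0}, {"delta_pos": [0, 0, 0], "yaw": 0}])

```text
t: 4.95
tcp_pos: [0.4541, 0.2532, 0.0377]
tool_rot: [0.397, 0.918, 0.021, 0.015]
force: [0.0, 0.1, 0.3]
finger_gap: 0.747
```

```bash
cat >> h.py <<'E'
def look(name,big=1.5,box=None,cam='wrist'):
    import json
    p,q=st(); print('z axis',R.from_quat(q).as_matrix()[:,2].round(3)); im=manip.snapshot(cam)
    json.dump([list(map(float,p)),list(map(float,q))],open(name+'.json','w')); cv2.imwrite(f'pics/{name}.png',im)
    if box: im=im[box[1]:box[3],box[0]:box[2]]
    cv2.imwrite(f'pics/{name}b.png',cv2.resize(im,None,fx=big,fy=big,interpolation=cv2.INTER_CUBIC))
E
python3 - <<'E'
from h import *
look('w2',2,(120,130,420,384))
E
```

```text
t 4.95 tcp cm [45.41 25.32  3.77] psi 133.25 gap mm 63.5 F [0.  0.1 0.3] q6 -0.49
z axis [ 0.043  0.026 -0.999]
```

View pics/w2b.png

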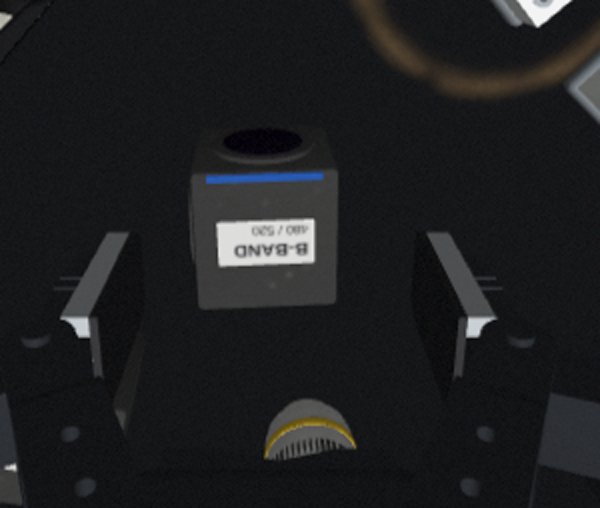

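The wrist view shows cube a centred at about (265,240) of the crop, square between the open pads. The tool leans 2.9° radially outward, so I'll test how it drifts.

Emit:
send_rows(commands=[{"delta_pos": [0, 0, 0], "yaw": 0}, {"delta_pos": [0, 0, 0], "yaw": 0}, {"delta_pos": [0, 0, 0], "yaw": 0}, {"delta_pos": [0, 0, 0], "yaw": 0}])

```text
t: 5.5
tcp_pos: [0.456, 0.2539, 0.0404]
tool_rot: [0.397, 0.918, 0.022, 0.017]
force: [-1.4, 0.9, -0.2]
finger_gap: 0.751
```

Run:
```python
from h import *
p,q=st(); print(R.from_quat(q).as_matrix()[:,2].round(4), manip.sense()['q'])
```

```text
t 5.5 tcp cm [45.6  25.39  4.04] psi 133.26 gap mm 63.8 F [-1.4  0.9 -0.2] q6 -0.49
[ 0.0488  0.0277 -0.9984] [ 0.28619322  0.69132535  1.87324456  0.02569971  0.52248041 -0.49075241]
```

Emit:
send_rows(commands=[{"delta_pos": [1, 0.6, 4], "yaw": 0}, {"delta_pos": [1, 0.6, 4], "yaw": 0}, {"delta_pos": [1, 0.6, 0], "yaw": 0}, {"delta_pos": [1, 0.6, 0], "yaw": 0}])

```text
t: 6.0
tcp_pos: [0.495, 0.2778, 0.1217]
tool_rot: [0.397, 0.918, 0.021, 0.015]
force: [-0.2, 0.0, 0.5]
finger_gap: 0.749
```

Run:
```python
from h import *
p,q=st(); print(R.from_quat(q).as_matrix()[:,2].round(4), manip.sense()['q'])
```

```text
t 6.0 tcp cm [49.5  27.78 12.17] psi 133.23 gap mm 63.7 F [-0.2  0.   0.5] q6 -0.46
[ 0.0446  0.0264 -0.9987] [ 0.30836931  0.5857811   1.71460889  0.01637599  0.79069829 -0.45741973]
```

Emit:
send_rows(commands=[{"delta_pos": [1, 0.6, 6], "yaw": 0}, {"delta_pos": [2, 1, 6], "yaw": 0}, {"delta_pos": [2, 1, 6], "yaw": 0}])

```text
t: 6.38
tcp_pos: [0.5404, 0.3026, 0.2949]
tool_rot: [0.397, 0.918, 0.013, 0.006]
force: [1.5, 0.5, -0.3]
finger_gap: 0.749
```

Run:
```python
from h import *
p,q=st(); print(R.from_quat(q).as_matrix()[:,2].round(4), manip.sense()['q'].round(4))
```

```text
t 6.38 tcp cm [54.04 30.26 29.49] psi 133.2 gap mm 63.7 F [ 1.5  0.5 -0.3] q6 -0.43
[ 0.0215  0.0187 -0.9996] [ 0.3249  0.4451  1.3927  0.0114  1.2775 -0.4323]
```

Emit:
send_rows(commands=[{"delta_pos": [0, 0, 0], "yaw": 0}, {"delta_pos": [0, 0, 0], "yaw": 0}, {"delta_pos": [0, 0, 0], "yaw": 0}, {"delta_pos": [0, 0, 0], "yaw": 0}])

```text
t: 6.88
tcp_pos: [0.5417, 0.3032, 0.2931]
tool_rot: [0.397, 0.918, 0.013, 0.006]
force: [-0.5, -1.1, -0.2]
finger_gap: 0.749
```

Run:
```python
from h import *
p,q=st(); s=manip.sense(); print(R.from_quat(q).as_matrix()[:,2].round(4), s['q'].round(4),s['tau'].round(2))
```

```text
t 6.88 tcp cm [54.17 30.32 29.31] psi 133.21 gap mm 63.7 F [-0.5 -1.1 -0.2] q6 -0.43
[ 0.0208  0.0186 -0.9996] [ 0.3252  0.4492  1.3906  0.0114  1.2761 -0.4321] [ 1.000e-02 -4.253e+01 -1.967e+01  4.000e-02 -1.000e-01  0.000e+00]
```

Emit:
send_rows(commands=[{"delta_pos": [-1, -0.6, 0], "yaw": -0.174}, {"delta_pos": [-1, -0.6, 0], "yaw": -0.174}, {"delta_pos": [-1, -0.6, -2], "yaw": -0.174}, {"delta_pos": [-1, -0.6, -2], "yaw": -0.174}, {"delta_pos": [-1.2, -0.6, -3], "yaw": -0.174}, {"delta_pos": [-1.2, -0.6, -3], "yaw": -0.174}, {"delta_pos": [-1, -0.6, -3], "yaw": -0.174}, {"delta_pos": [-1, -0.6, -3], "yaw": -0.174}, {"delta_pos": [-0.6, -0.3, -3], "yaw": -0.174}, {"delta_pos": [-0.3, 0, 0], "yaw": 0}])

```text
t: 8.12
tcp_pos: [0.4387, 0.2478, 0.0897]
tool_rot: [0.938, 0.347, -0.002, 0.01]
force: [-0.8, 0.1, 0.3]
finger_gap: 0.751
```

```bash
cat >> h.py <<'E'
def zz():
    p,q=st(); s=manip.sense(); print(R.from_quat(q).as_matrix()[:,2].round(4), s['q'].round(4),'az',np.degrees(np.arctan2(p[1],p[0])).round(1))
E
python3 -c "
from h import *
zz()"
```

```text
t 8.12 tcp cm [43.87 24.78  8.97] psi 40.55 gap mm 63.8 F [-0.8  0.1  0.3] q6 1.19
[ 0.0025 -0.0203 -0.9998] [ 0.3042  0.5975  1.8494 -0.0312  0.6987  1.1912] az 29.5
```

Emit:
send_rows(commands=[{"delta_pos": [0.5, 0.3, 0], "yaw": 0.03}, {"delta_pos": [0.5, 0.2, -1], "yaw": 0.02}, {"delta_pos": [0, 0, -2.5], "yaw": 0}, {"delta_pos": [0, 0, 0], "yaw": 0}])

```text
t: 8.62
tcp_pos: [0.4538, 0.2549, 0.0567]
tool_rot: [0.927, 0.375, 0.003, 0.01]
force: [0.1, 0.9, 0.7]
finger_gap: 0.749
```

```bash
python3 -c "
from h import *
zz()"
```

```text
t 8.62 tcp cm [45.38 25.49  5.67] psi 44.06 gap mm 63.7 F [0.1 0.9 0.7] q6 1.14
[ 0.0127 -0.0171 -0.9998] [ 0.3087  0.6692  1.8308 -0.034   0.6349  1.1378] az 29.3
```

Emit:
send_rows(commands=[{"delta_pos": [-0.4, -0.2, -1], "yaw": 0}, {"delta_pos": [-0.1, 0, -2], "yaw": 0}, {"delta_pos": [-0.1, 0, -1.3], "yaw": 0}, {"delta_pos": [0, 0, -0.1], "yaw": 0}])

```text
t: 9.12
tcp_pos: [0.4497, 0.2536, 0.0133]
tool_rot: [0.926, 0.376, 0.006, 0.011]
force: [0.5, -1.1, 0.9]
finger_gap: 0.753
```

```bash
python3 -c "
from h import *
zz()"
```

```text
t 9.12 tcp cm [44.97 25.36  1.33] psi 44.19 gap mm 64.0 F [ 0.5 -1.1  0.9] q6 1.14
[ 0.0183 -0.0154 -0.9997] [ 0.3086  0.7485  1.8581 -0.0405  0.5225  1.1431] az 29.4
```

Emit:
send_rows(commands=[{"delta_pos": [-0.02, 0, -0.03], "yaw": 0}, {"delta_pos": [-0.02, 0, -0.03], "yaw": 0}, {"delta_pos": [0, 0, -0.03], "yaw": 0}, {"delta_pos": [0, 0, -0.03], "yaw": 0}, {"delta_pos": [0, 0, 0], "yaw": 0}], grip=1, force=40)

```text
t: 9.75
tcp_pos: [0.4502, 0.2539, 0.0137]
tool_rot: [0.926, 0.376, 0.007, 0.011]
force: [0.5, -0.0, -1.2]
finger_gap: 0.439
```

```bash
python3 -c "
from h import *
zz()"
```

```text
t 9.75 tcp cm [45.02 25.39  1.37] psi 44.21 gap mm 37.3 F [ 0.5 -0.  -1.2] q6 1.14
[ 0.0209 -0.0146 -0.9997] [ 0.3089  0.7476  1.8586 -0.0408  0.5202  1.1433] az 29.4
```

Emit:
send_rows(commands=[{"delta_pos": [0, 0, 3], "yaw": 0}, {"delta_pos": [0, 0, 4], "yaw": 0}, {"delta_pos": [2.5, 2, 0.5], "yaw": 0.17}, {"delta_pos": [3, 2.5, 0], "yaw": 0.17}, {"delta_pos": [3, 2.5, 0], "yaw": 0.17}, {"delta_pos": [3, 2.5, 0], "yaw": 0.17}, {"delta_pos": [2, 1.7, 0], "yaw": 0.17}, {"delta_pos": [1, 0.8, 0], "yaw": 0.03}, {"delta_pos": [0, 0, 0], "yaw": 0}])

```text
t: 10.88
tcp_pos: [0.5957, 0.3764, 0.089]
tool_rot: [0.667, 0.745, 0.008, 0.008]
force: [-0.1, -1.4, -0.8]
finger_gap: 0.438
```

```bash
python3 -c "
from h import *
zz(); look('w3',1.5)"
```

```text
t 10.88 tcp cm [59.57 37.64  8.9 ] psi 96.29 gap mm 37.2 F [-0.1 -1.4 -0.8] q6 0.3
[ 2.260e-02  5.000e-04 -9.997e-01] [ 0.409   0.7883  1.3366 -0.0101  0.9959  0.3046] az 32.3
t 10.88 tcp cm [59.57 37.64  8.9 ] psi 96.29 gap mm 37.2 F [-0.1 -1.4 -0.8] q6 0.3
z axis [ 0.023  0.001 -1.   ]
```

View pics/w3b.png

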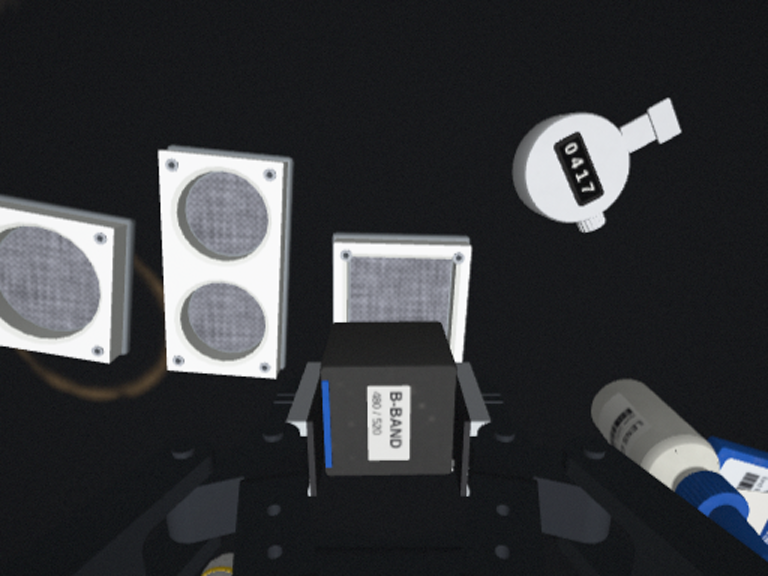

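The view shows cube a held upright. The cube block's free edge runs at (334,243)–(469,245), the objective wells are at about (225,215) and (222,317), and the eyepiece well is at about (42,280). I'll use these to refine the block positions.

Run:
```python
from h import *
import json
pose=json.load(open('w3.json'))
W=lambda u,v,z=.018: ray('wrist',((u+.5)/1.5-.5,(v+.5)/1.5-.5),z,pose).round(4)[:2]
print('cube blk far corners',W(334,243),W(469,245),'screws',W(346,256),W(459,258))
print('obj screws',W(172,165),W(270,174),W(178,361),W(267,368))
print('eye screws',W(100,239),W(97,351))
# cube label/top centre held: top corners
P=[W(329,366,.089-.0137+.037),W(446,364,.089-.0137+.037),W(455,471,.089-.0137+.037),W(325,475,.089-.0137+.037)]; print('cube top',np.mean(P,0),P)
```

```text
cube blk far corners [0.5697 0.4066] [0.6306 0.412 ] screws [0.5756 0.4011] [0.627  0.4055]
obj screws [0.4987 0.4331] [0.5402 0.4338] [0.4994 0.341 ] [0.542  0.3415]
eye screws [0.4665 0.3976] [0.4614 0.3426]
cube top [0.5956  0.37685] [array([0.5774, 0.3925]), array([0.6093, 0.3962]), array([0.617 , 0.3618]), array([0.5787, 0.3569])]
```

Emit:
send_rows(commands=[{"delta_pos": [0.5, 0, -1], "yaw": -0.027}, {"delta_pos": [0, 0, -2.5], "yaw": 0}, {"delta_pos": [0, 0, -2], "yaw": 0}, {"delta_pos": [0, 0, -0.5], "yaw": 0}])

```text
t: 11.42
tcp_pos: [0.598, 0.3739, 0.0257]
tool_rot: [0.679, 0.734, 0.005, 0.008]
force: [0.8, 0.1, -1.4]
finger_gap: 0.434
```

```bash
python3 -c "
from h import *
zz()"
```

```text
t 11.43 tcp cm [59.8  37.39  2.57] psi 94.4 gap mm 36.9 F [ 0.8  0.1 -1.4] q6 0.34
[ 0.0184 -0.0023 -0.9998] [ 0.4047  0.8744  1.3514 -0.012   0.8999  0.3352] az 32.0
```

Emit:
send_rows(commands=[{"delta_pos": [0.35, 0.25, 0], "yaw": 0}, {"delta_pos": [0, 0, -0.5], "yaw": 0}, {"delta_pos": [0, 0, -0.1], "yaw": 0}])

```text
t: 11.8
tcp_pos: [0.6025, 0.3768, 0.02]
tool_rot: [0.68, 0.734, 0.006, 0.008]
force: [-0.2, 0.0, -1.2]
finger_gap: 0.436
```

```bash
python3 -c "
from h import *
zz()"
```

```text
t 11.8 tcp cm [60.25 37.68  2.  ] psi 94.37 gap mm 37.1 F [-0.2  0.  -1.2] q6 0.34
[ 0.0197 -0.0018 -0.9998] [ 0.406   0.8871  1.3382 -0.012   0.8989  0.3371] az 32.0
```

Emit:
send_rows(commands=[{"delta_pos": [0, 0, 0], "yaw": 0}, {"delta_pos": [0, 0, 0], "yaw": 0}, {"delta_pos": [0, 0, 0], "yaw": 0}, {"delta_pos": [0, 0, 4], "yaw": 0}, {"delta_pos": [0, 0, 4], "yaw": 0}], grip=-0.5)

```text
t: 12.42
tcp_pos: [0.6008, 0.376, 0.0994]
tool_rot: [0.68, 0.734, 0.004, 0.007]
force: [-0.0, 0.1, 0.2]
finger_gap: 0.754
```

Emit:
send_rows(commands=[{"delta_pos": [-1, -1.5, 1], "yaw": -0.15}, {"delta_pos": [-2, -3, 0], "yaw": -0.16}, {"delta_pos": [-2.2, -3, 0], "yaw": -0.16}, {"delta_pos": [-2.2, -3, 0], "yaw": -0.16}, {"delta_pos": [-2.2, -3, 0], "yaw": -0.16}, {"delta_pos": [-2.2, -3, 0], "yaw": -0.16}, {"delta_pos": [-2, -3, 0], "yaw": -0.14}, {"delta_pos": [-1, -1.5, 0], "yaw": 0}, {"delta_pos": [0, 0, 0], "yaw": 0}])

```text
t: 13.55
tcp_pos: [0.453, 0.1627, 0.1189]
tool_rot: [0.966, 0.258, 0.007, 0.014]
force: [-0.2, 0.2, -0.4]
finger_gap: 0.75
```

```bash
python3 -c "
from h import *
zz()"
```

```text
t 13.55 tcp cm [45.3  16.27 11.89] psi 29.85 gap mm 63.7 F [-0.2  0.2 -0.4] q6 1.21
[ 0.0208 -0.0229 -0.9995] [ 0.1282  0.5188  1.9008 -0.0391  0.7047  1.2075] az 19.8
```

Emit:
send_rows(commands=[{"delta_pos": [-0.3, 0.3, -2], "yaw": 0.03}, {"delta_pos": [-0.1, 0, -3], "yaw": 0}, {"delta_pos": [-0.1, 0, -2], "yaw": 0}, {"delta_pos": [-0.1, 0, -0.5], "yaw": 0}])

```text
t: 14.05
tcp_pos: [0.4535, 0.1686, 0.044]
tool_rot: [0.962, 0.273, 0.014, 0.014]
force: [0.1, 0.5, 0.5]
finger_gap: 0.75
```

```bash
python3 -c "
from h import *
zz()"
```

```text
t 14.05 tcp cm [45.35 16.86  4.4 ] psi 31.69 gap mm 63.7 F [0.1 0.5 0.5] q6 1.2
[ 0.0341 -0.0197 -0.9992] [ 0.1398  0.6671  1.9445 -0.0507  0.4996  1.2018] az 20.4
```

Emit:
send_rows(commands=[{"delta_pos": [-0.3, -0.3, -1], "yaw": 0}, {"delta_pos": [-0.1, 0, -1.6], "yaw": 0}, {"delta_pos": [0, 0, -0.5], "yaw": 0}, {"delta_pos": [-0.05, 0, -0.05], "yaw": 0}])

```text
t: 14.55
tcp_pos: [0.4512, 0.1665, 0.0125]
tool_rot: [0.962, 0.274, 0.016, 0.014]
force: [-0.2, -0.2, -0.0]
finger_gap: 0.751
```

```bash
python3 -c "
from h import *
zz()"
```

```text
t 14.55 tcp cm [45.12 16.65  1.25] psi 31.75 gap mm 63.8 F [-0.2 -0.2 -0. ] q6 1.21
[ 0.039  -0.019  -0.9991] [ 0.1358  0.7321  1.9639 -0.0604  0.4102  1.2073] az 20.3
```

Emit:
send_rows(commands=[{"delta_pos": [-0.02, 0, 0.1], "yaw": 0}, {"delta_pos": [-0.03, 0, 0], "yaw": 0}, {"delta_pos": [-0.02, 0, -0.03], "yaw": 0}, {"delta_pos": [0, 0, -0.03], "yaw": 0}, {"delta_pos": [0, 0, -0.03], "yaw": 0}], grip=1)

```text
t: 15.18
tcp_pos: [0.4515, 0.1666, 0.0146]
tool_rot: [0.962, 0.273, 0.018, 0.015]
force: [-0.4, -0.3, 4.0]
finger_gap: 0.437
```

```bash
python3 -c "
from h import *
zz()"
```

```text
t 15.18 tcp cm [45.15 16.66  1.46] psi 31.75 gap mm 37.1 F [-0.4 -0.3  4. ] q6 1.21
[ 0.0423 -0.0185 -0.9989] [ 0.136   0.7274  1.9652 -0.0604  0.4103  1.2076] az 20.3
```

Emit:
send_rows(commands=[{"delta_pos": [0, 0, 3], "yaw": 0}, {"delta_pos": [0, 0, 5], "yaw": 0}, {"delta_pos": [1.5, 1.5, 1], "yaw": 0.16}, {"delta_pos": [2.5, 2.5, 0], "yaw": 0.16}, {"delta_pos": [2.5, 2.5, 0], "yaw": 0.16}, {"delta_pos": [2.5, 2.5, 0], "yaw": 0.16}, {"delta_pos": [2.5, 2.5, 0], "yaw": 0.16}, {"delta_pos": [2.5, 2.5, 0], "yaw": 0.16}, {"delta_pos": [1, 1, 0], "yaw": 0.1}, {"delta_pos": [0, 0, 0], "yaw": 0}])

```text
t: 16.42
tcp_pos: [0.6016, 0.3204, 0.1045]
tool_rot: [0.679, 0.734, 0.019, 0.005]
force: [0.0, -0.1, -1.2]
finger_gap: 0.439
```

```bash
python3 -c "
from h import *
zz()"
```

```text
t 16.43 tcp cm [60.16 32.04 10.45] psi 94.41 gap mm 37.3 F [ 0.  -0.1 -1.2] q6 0.24
[ 0.0329  0.0215 -0.9992] [0.3214 0.7355 1.4119 0.0123 0.9562 0.2375] az 28.0
```

Emit:
send_rows(commands=[{"delta_pos": [0.7, 0.1, -1.5], "yaw": 0}, {"delta_pos": [0, 0, -3], "yaw": 0}, {"delta_pos": [0, 0, -2.5], "yaw": 0}, {"delta_pos": [0, 0, -0.5], "yaw": 0}])

```text
t: 16.92
tcp_pos: [0.6061, 0.3186, 0.0246]
tool_rot: [0.682, 0.732, 0.017, 0.004]
force: [0.5, -0.7, -0.1]
finger_gap: 0.436
```

```bash
python3 -c "
from h import *
zz()"
```

```text
t 16.93 tcp cm [60.61 31.86  2.46] psi 94.05 gap mm 37.1 F [ 0.5 -0.7 -0.1] q6 0.24
[ 0.0284  0.0192 -0.9994] [0.317  0.85   1.4278 0.0127 0.831  0.238 ] az 27.7
```

Lower it, release, and lift.

Emit:
send_rows(commands=[{"delta_pos": [0, 0.1, -0.4], "yaw": 0}, {"delta_pos": [0, 0, -0.1], "yaw": 0}, {"delta_pos": [0, 0, -0.05], "yaw": 0}])

```text
t: 17.3
tcp_pos: [0.6068, 0.3192, 0.0207]
tool_rot: [0.682, 0.731, 0.017, 0.004]
force: [0.5, -0.8, -0.3]
finger_gap: 0.439
```

Emit:
send_rows(commands=[{"delta_pos": [0, 0, 0], "yaw": 0}, {"delta_pos": [0, 0, 0], "yaw": 0}, {"delta_pos": [0, 0, 0], "yaw": 0}, {"delta_pos": [0, 0, 5], "yaw": 0}, {"delta_pos": [0, 0, 5], "yaw": 0}, {"delta_pos": [0, 0, 0], "yaw": 0}], grip=-0.45)

```text
t: 18.05
tcp_pos: [0.6072, 0.3192, 0.1229]
tool_rot: [0.682, 0.731, 0.018, 0.005]
force: [0.1, -0.1, -0.8]
finger_gap: 0.727
```

```bash
python3 -c "
from h import *
zz();look('w4',1.5)"
```

```text
t 18.05 tcp cm [60.72 31.92 12.29] psi 93.94 gap mm 61.8 F [ 0.1 -0.1 -0.8] q6 0.24
[ 0.0305  0.0195 -0.9993] [0.3176 0.7184 1.3862 0.0106 1.0019 0.2433] az 27.7
t 18.05 tcp cm [60.72 31.92 12.29] psi 93.94 gap mm 61.8 F [ 0.1 -0.1 -0.8] q6 0.24
z axis [ 0.031  0.019 -0.999]
```

View pics/w4b.png

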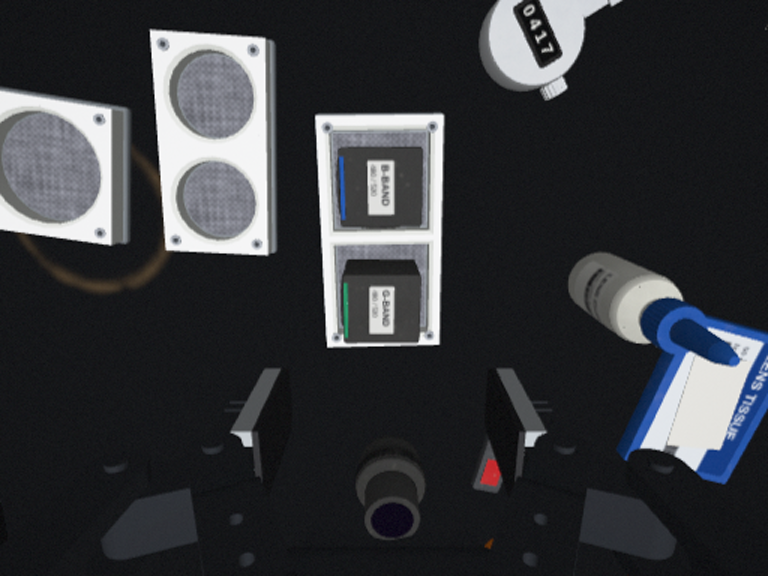

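Both cubes sit in their bays, label up: (380,187) and (381,303). Next is the eyepiece.

Emit:
send_rows(commands=[{"delta_pos": [0.2, -1.5, 0], "yaw": -0.15}, {"delta_pos": [0.2, -2.2, 0], "yaw": -0.15}, {"delta_pos": [0.2, -2.2, 0], "yaw": -0.15}, {"delta_pos": [0.2, -2.2, 0], "yaw": -0.15}, {"delta_pos": [0.2, -2.2, 0], "yaw": -0.15}, {"delta_pos": [0.2, -1.2, 0], "yaw": -0.08}, {"delta_pos": [0, 0, -2], "yaw": 0}, {"delta_pos": [0, 0, -2], "yaw": 0}, {"delta_pos": [0, 0, 0], "yaw": 0}])

```text
t: 19.23
tcp_pos: [0.6067, 0.1976, 0.0639]
tool_rot: [0.925, 0.381, -0.0, 0.004]
force: [-0.0, -0.5, -0.5]
finger_gap: 0.724
```

```bash
python3 -c "
from h import *
zz()"
```

```text
t 19.23 tcp cm [60.67 19.76  6.39] psi 44.76 gap mm 61.5 F [-0.  -0.5 -0.5] q6 0.94
[ 0.0026 -0.0081 -1.    ] [ 0.1439  0.7577  1.5184 -0.011   0.8641  0.9406] az 18.0
```

Emit:
send_rows(commands=[{"delta_pos": [0.7, 0.3, 0], "yaw": 0}, {"delta_pos": [0.6, 0.3, 0], "yaw": 0}, {"delta_pos": [0, 0, -1], "yaw": 0}, {"delta_pos": [0, 0, -1], "yaw": 0}, {"delta_pos": [0, 0, 0], "yaw": 0}])

```text
t: 19.85
tcp_pos: [0.6212, 0.2046, 0.0432]
tool_rot: [0.925, 0.381, 0.0, 0.004]
force: [-0.2, 0.5, -0.2]
finger_gap: 0.725
```

```bash
python3 -c "
from h import *
zz()"
```

```text
t 19.85 tcp cm [62.12 20.46  4.32] psi 44.81 gap mm 61.6 F [-0.2  0.5 -0.2] q6 0.95
[ 0.0039 -0.0078 -1.    ] [ 0.1514  0.8027  1.4823 -0.011   0.8539  0.9475] az 18.2
```

Emit:
send_rows(commands=[{"delta_pos": [-0.15, -0.1, -1], "yaw": 0}, {"delta_pos": [0, 0, -1.2], "yaw": 0}, {"delta_pos": [0, 0, -0.8], "yaw": 0}, {"delta_pos": [0, 0, 0], "yaw": 0}])

```text
t: 20.35
tcp_pos: [0.6188, 0.2033, 0.0107]
tool_rot: [0.925, 0.381, -0.0, 0.004]
force: [0.1, 0.1, -0.3]
finger_gap: 0.722
```

```bash
python3 -c "
from h import *
zz()"
```

```text
t 20.35 tcp cm [61.88 20.33  1.07] psi 44.8 gap mm 61.3 F [ 0.1  0.1 -0.3] q6 0.95
[ 0.0026 -0.008  -1.    ] [ 0.15    0.8491  1.4953 -0.0116  0.7959  0.9471] az 18.2
```

Emit:
send_rows(commands=[{"delta_pos": [0.05, 0, 0.3], "yaw": 0}, {"delta_pos": [0, 0, 0], "yaw": 0}, {"delta_pos": [0, 0, -0.02], "yaw": 0}, {"delta_pos": [0, 0, -0.02], "yaw": 0}, {"delta_pos": [0, 0, -0.02], "yaw": 0}], grip=1)

```text
t: 20.98
tcp_pos: [0.6201, 0.2036, 0.0144]
tool_rot: [0.925, 0.381, 0.001, 0.004]
force: [-0.9, 0.3, 1.5]
finger_gap: 0.435
```

```bash
python3 -c "
from h import *
zz()"
```

```text
t 20.98 tcp cm [62.01 20.36  1.44] psi 44.79 gap mm 37.0 F [-0.9  0.3  1.5] q6 0.95
[ 0.0045 -0.0075 -1.    ] [ 0.1501  0.844   1.4928 -0.0113  0.8014  0.9469] az 18.2
```

Emit:
send_rows(commands=[{"delta_pos": [0, 0, 0.5], "yaw": 0}, {"delta_pos": [0, 0, 1.5], "yaw": 0}, {"delta_pos": [0, 0, 2], "yaw": 0}, {"delta_pos": [0, 0, 0], "yaw": 0}])

```text
t: 21.48
tcp_pos: [0.6207, 0.2036, 0.0578]
tool_rot: [0.925, 0.381, 0.001, 0.005]
force: [-0.3, 0.3, -1.1]
finger_gap: 0.44
```

```bash
python3 -c "
from h import *
zz();look('w5',2,(110,100,410,384))"
```

```text
t 21.48 tcp cm [62.07 20.36  5.78] psi 44.8 gap mm 37.4 F [-0.3  0.3 -1.1] q6 0.95
[ 0.0061 -0.0074 -1.    ] [ 0.15    0.7803  1.4818 -0.0108  0.8746  0.9458] az 18.2
t 21.48 tcp cm [62.07 20.36  5.78] psi 44.8 gap mm 37.4 F [-0.3  0.3 -1.1] q6 0.95
z axis [ 0.006 -0.007 -1.   ]
```

View pics/w5b.png

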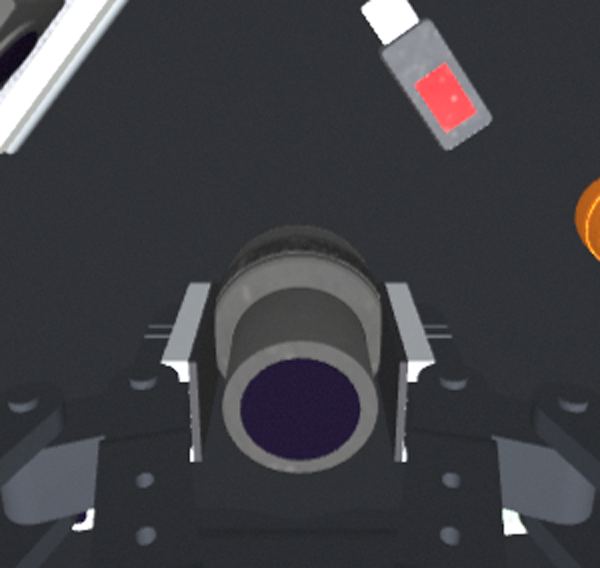

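The eyepiece is held upright by its wide ring, with its top at about (300,408). Carrying it to its well.

Emit:
send_rows(commands=[{"delta_pos": [0, 0, 2], "yaw": 0}, {"delta_pos": [-1.5, 1.3, 2], "yaw": 0}, {"delta_pos": [-2.7, 2.5, 0], "yaw": 0}, {"delta_pos": [-3, 2.8, 0], "yaw": 0}, {"delta_pos": [-3, 2.8, 0], "yaw": 0}, {"delta_pos": [-3, 2.8, 0], "yaw": 0}, {"delta_pos": [-3, 2.8, 0], "yaw": 0}, {"delta_pos": [-1.5, 1.3, 0], "yaw": 0}, {"delta_pos": [-0.7, 0.6, 0], "yaw": 0}, {"delta_pos": [0, 0, 0], "yaw": 0}])

```text
t: 22.78
tcp_pos: [0.4248, 0.3806, 0.1082]
tool_rot: [0.924, 0.382, 0.004, 0.004]
force: [0.3, -0.7, -1.3]
finger_gap: 0.438
```

```bash
python3 -c "
from h import *
zz();look('w6',1.5)"
```

```text
t 22.77 tcp cm [42.48 38.06 10.82] psi 44.87 gap mm 37.2 F [ 0.3 -0.7 -1.3] q6 1.33
[ 0.0094 -0.0039 -0.9999] [ 0.5391  0.6232  1.6799 -0.0111  0.8325  1.3342] az 41.9
t 22.77 tcp cm [42.48 38.06 10.82] psi 44.87 gap mm 37.2 F [ 0.3 -0.7 -1.3] q6 1.33
z axis [ 0.009 -0.004 -1.   ]
```

View pics/w6b.png

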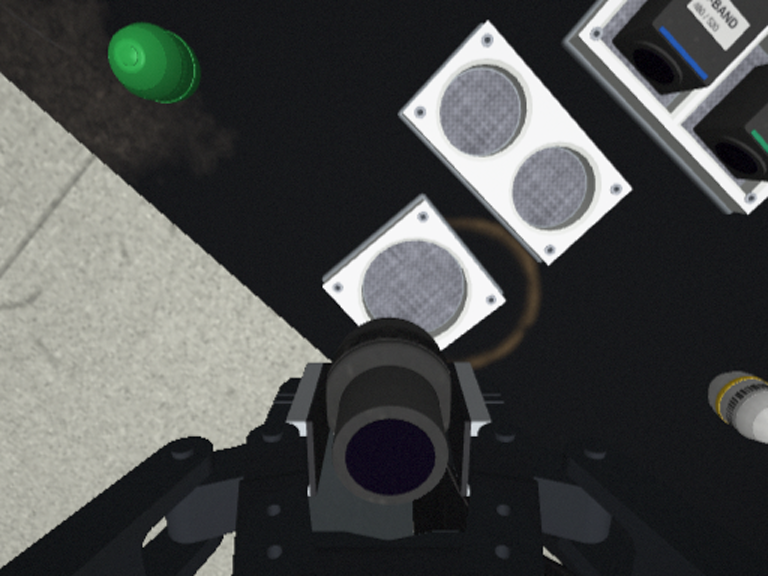

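Run:
```python
from h import *
import json
pose=json.load(open('w6.json'))
W=lambda u,v,z=.018: ray('wrist',((u+.5)/1.5-.5,(v+.5)/1.5-.5),z,pose).round(4)[:2]
a,b=W(338,287),W(491,300); print('eye well',(a+b)/2, W(415,289), a,b)
o=[W(487,40),W(420,112),W(550,249),W(616,189)]; print('obj',np.mean(o,0),'wells',W(483,110),W(554,187))
```

```text
eye well [0.43745 0.37265] [0.4391 0.3744] [0.4125 0.4028] [0.4624 0.3425]
obj [0.5206 0.3875] wells [0.5203 0.4133] [0.5212 0.3636]
```

Emit:
send_rows(commands=[{"delta_pos": [0.7, -0.4, -1], "yaw": 0}, {"delta_pos": [0.5, -0.4, -1.5], "yaw": 0}, {"delta_pos": [0, 0, -2], "yaw": 0}, {"delta_pos": [0, 0, -1], "yaw": 0}, {"delta_pos": [0, 0, 0], "yaw": 0}])

```text
t: 23.45
tcp_pos: [0.4425, 0.3679, 0.048]
tool_rot: [0.926, 0.378, 0.003, 0.004]
force: [-0.0, -0.5, -0.9]
finger_gap: 0.437
```

```bash
python3 -c "
from h import *
zz()"
```

```text
t 23.45 tcp cm [44.25 36.79  4.8 ] psi 44.42 gap mm 37.1 F [-0.  -0.5 -0.9] q6 1.31
[ 0.0093 -0.005  -0.9999] [ 0.5042  0.7257  1.6939 -0.0135  0.7164  1.3099] az 39.7
```

Emit:
send_rows(commands=[{"delta_pos": [-0.5, 0.45, -0.5], "yaw": 0}, {"delta_pos": [0, 0, -0.8], "yaw": 0}, {"delta_pos": [0, 0, -0.6], "yaw": 0}, {"delta_pos": [0, 0, -0.3], "yaw": 0}])

```text
t: 23.95
tcp_pos: [0.4379, 0.3733, 0.0256]
tool_rot: [0.926, 0.378, 0.005, 0.004]
force: [-0.3, -0.0, -0.5]
finger_gap: 0.436
```

```bash
python3 -c "
from h import *
zz()"
```

```text
t 23.95 tcp cm [43.79 37.33  2.56] psi 44.45 gap mm 37.1 F [-0.3 -0.  -0.5] q6 1.32
[ 0.0114 -0.0038 -0.9999] [ 0.5166  0.7631  1.7018 -0.0145  0.6687  1.323 ] az 40.5
```

Emit:
send_rows(commands=[{"delta_pos": [-0.07, -0.05, -0.5], "yaw": 0}, {"delta_pos": [0, 0, -0.13], "yaw": 0}, {"delta_pos": [0, 0, -0.05], "yaw": 0}])

```text
t: 24.32
tcp_pos: [0.4376, 0.3732, 0.0204]
tool_rot: [0.926, 0.378, 0.005, 0.004]
force: [-0.4, -0.6, 2.2]
finger_gap: 0.438
```

```bash
python3 -c "
from h import *
zz()"
```

```text
t 24.32 tcp cm [43.76 37.32  2.04] psi 44.46 gap mm 37.2 F [-0.4 -0.6  2.2] q6 1.32
[ 0.0129 -0.003  -0.9999] [ 0.5167  0.7716  1.7049 -0.0147  0.6554  1.3232] az 40.5
```

Emit:
send_rows(commands=[{"delta_pos": [0, 0, 0], "yaw": 0}, {"delta_pos": [0, 0, 0], "yaw": 0}, {"delta_pos": [0, 0, 0], "yaw": 0}, {"delta_pos": [0, 0, 3], "yaw": 0}, {"delta_pos": [0, 0, 5], "yaw": 0}], grip=-0.25)

```text
t: 24.95
tcp_pos: [0.4353, 0.3716, 0.0977]
tool_rot: [0.926, 0.378, 0.001, 0.004]
force: [0.4, 0.1, 0.4]
finger_gap: 0.625
```

Emit:
send_rows(commands=[{"delta_pos": [0.7, -1.5, 0], "yaw": 0}, {"delta_pos": [1.6, -3.3, 0], "yaw": 0}, {"delta_pos": [1.6, -3.3, 0], "yaw": 0}, {"delta_pos": [1.6, -3.3, 0], "yaw": 0}, {"delta_pos": [1.6, -3.3, 0], "yaw": 0}, {"delta_pos": [0.9, -1.7, -1], "yaw": 0}, {"delta_pos": [0.4, -0.9, -1], "yaw": 0}, {"delta_pos": [0, 0, 0], "yaw": 0}])

```text
t: 25.95
tcp_pos: [0.5208, 0.1927, 0.075]
tool_rot: [0.926, 0.378, 0.001, 0.003]
force: [-0.0, 1.0, -1.5]
finger_gap: 0.626
```

```bash
python3 -c "
from h import *
zz()"
```

```text
t 25.95 tcp cm [52.08 19.27  7.5 ] psi 44.48 gap mm 53.2 F [-0.   1.  -1.5] q6 0.96
[ 0.005  -0.0047 -1.    ] [ 0.1562  0.6638  1.7347 -0.0081  0.7389  0.9566] az 20.3
```

Emit:
send_rows(commands=[{"delta_pos": [0, 0.5, -0.5], "yaw": 0}, {"delta_pos": [0, 0, -1.5], "yaw": 0}, {"delta_pos": [0, 0, -1.5], "yaw": 0}, {"delta_pos": [0, 0, -1], "yaw": 0}])

```text
t: 26.45
tcp_pos: [0.5194, 0.2011, 0.0272]
tool_rot: [0.925, 0.38, 0.001, 0.003]
force: [0.2, -1.1, -0.8]
finger_gap: 0.623
```

```bash
python3 -c "
from h import *
zz();look('w7',1.5)"
```

```text
t 26.45 tcp cm [51.94 20.11  2.72] psi 44.73 gap mm 53.0 F [ 0.2 -1.1 -0.8] q6 0.97
[ 0.0049 -0.0041 -1.    ] [ 0.1714  0.7479  1.747  -0.0082  0.6426  0.9682] az 21.2
t 26.45 tcp cm [51.94 20.11  2.72] psi 44.73 gap mm 53.0 F [ 0.2 -1.1 -0.8] q6 0.97
z axis [ 0.005 -0.004 -1.   ]
```

View pics/w7b.png

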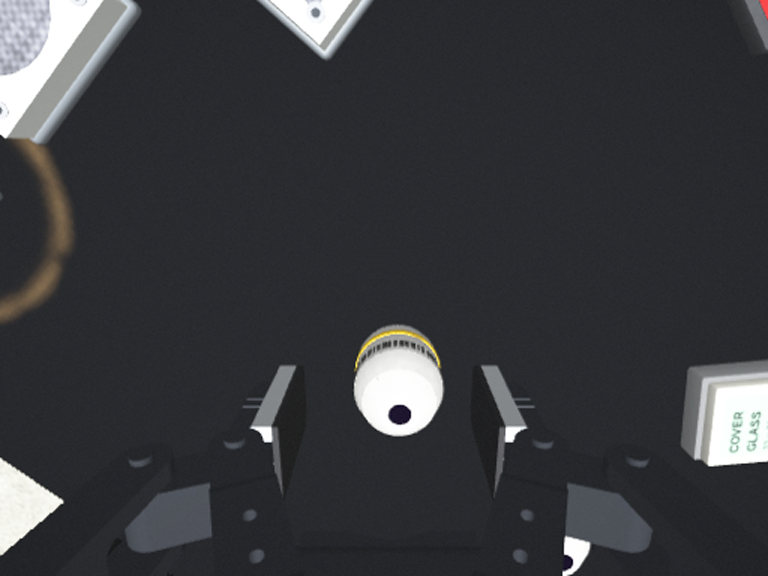

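The objective stands upright between the pads at (399,400), about 3 mm right of centre, which agrees with the computed offset.

Emit:
send_rows(commands=[{"delta_pos": [0.2, -0.3, -0.3], "yaw": 0}, {"delta_pos": [0, 0, -0.7], "yaw": 0}, {"delta_pos": [0, 0, -0.2], "yaw": 0}])

```text
t: 26.88
tcp_pos: [0.521, 0.1976, 0.0132]
tool_rot: [0.925, 0.38, 0.001, 0.003]
force: [-0.5, -0.1, 0.7]
finger_gap: 0.625
```

```bash
python3 -c "
from h import *
zz()"
```

```text
t 26.88 tcp cm [52.1  19.76  1.32] psi 44.71 gap mm 53.2 F [-0.5 -0.1  0.7] q6 0.96
[ 0.003  -0.0045 -1.    ] [ 0.1646  0.7734  1.7476 -0.0085  0.6184  0.962 ] az 20.8
```

Emit:
send_rows(commands=[{"delta_pos": [0, 0, 0], "yaw": 0}, {"delta_pos": [0, 0, -0.02], "yaw": 0}, {"delta_pos": [0, 0, -0.02], "yaw": 0}, {"delta_pos": [0, 0, -0.03], "yaw": 0}, {"delta_pos": [0, 0, -0.03], "yaw": 0}], grip=1)

```text
t: 27.5
tcp_pos: [0.5212, 0.1976, 0.0135]
tool_rot: [0.925, 0.38, 0.001, 0.003]
force: [-0.8, -0.9, 3.7]
finger_gap: 0.318
```

```bash
python3 -c "
from h import *
zz()"
```

```text
t 27.5 tcp cm [52.12 19.76  1.35] psi 44.7 gap mm 27.0 F [-0.8 -0.9  3.7] q6 0.96
[ 0.004  -0.0044 -1.    ] [ 0.1645  0.7729  1.7479 -0.0086  0.6176  0.962 ] az 20.8
```

Emit:
send_rows(commands=[{"delta_pos": [0, 0, 1], "yaw": 0}, {"delta_pos": [0, 0, 3], "yaw": 0}, {"delta_pos": [0, 0, 4], "yaw": 0}])

```text
t: 27.88
tcp_pos: [0.5187, 0.197, 0.0926]
tool_rot: [0.925, 0.38, -0.003, 0.002]
force: [1.2, 0.5, -1.1]
finger_gap: 0.317
```

```bash
python3 -c "
from h import *
zz()"
```

```text
t 27.88 tcp cm [51.87 19.7   9.26] psi 44.69 gap mm 27.0 F [ 1.2  0.5 -1.1] q6 0.96
[-0.0036 -0.0056 -1.    ] [ 0.1643  0.6362  1.721  -0.0069  0.7888  0.96  ] az 20.8
```

Emit:
send_rows(commands=[{"delta_pos": [0, 1.5, 0], "yaw": 0}, {"delta_pos": [0, 4, 0], "yaw": 0}, {"delta_pos": [0, 4, 0], "yaw": 0}, {"delta_pos": [0, 4, 0], "yaw": 0}, {"delta_pos": [0, 4, 0], "yaw": 0}, {"delta_pos": [0, 2.2, 0], "yaw": 0}, {"delta_pos": [0, 1, 0], "yaw": 0}, {"delta_pos": [0, 0, 0], "yaw": 0}])

```text
t: 28.88
tcp_pos: [0.5161, 0.4111, 0.0896]
tool_rot: [0.925, 0.38, -0.004, 0.003]
force: [-0.3, -0.4, -0.3]
finger_gap: 0.318
```

```bash
python3 -c "
from h import *
zz()"
```

```text
t 28.88 tcp cm [51.61 41.11  8.96] psi 44.64 gap mm 27.1 F [-0.3 -0.4 -0.3] q6 1.3
[-0.0053 -0.0086 -0.9999] [ 0.5058  0.7469  1.4397 -0.006   0.9638  1.301 ] az 38.5
```

Emit:
send_rows(commands=[{"delta_pos": [0.3, 0.1, -1], "yaw": 0}, {"delta_pos": [0, 0, -2], "yaw": 0}, {"delta_pos": [0, 0, -2], "yaw": 0}, {"delta_pos": [0, 0, -0.8], "yaw": 0}])

```text
t: 29.38
tcp_pos: [0.5195, 0.4079, 0.0271]
tool_rot: [0.926, 0.378, -0.006, 0.004]
force: [1.0, 0.3, -1.5]
finger_gap: 0.317
```

```bash
python3 -c "
from h import *
zz()"
```

```text
t 29.38 tcp cm [51.95 40.79  2.71] psi 44.39 gap mm 26.9 F [ 1.   0.3 -1.5] q6 1.3
[-0.0078 -0.0108 -0.9999] [ 0.4995  0.8364  1.4564 -0.0076  0.8609  1.3005] az 38.1
```

Emit:
send_rows(commands=[{"delta_pos": [0.05, 0.4, 0], "yaw": 0}, {"delta_pos": [0, 0, -0.5], "yaw": 0}, {"delta_pos": [0, 0, -0.15], "yaw": 0}])

```text
t: 29.75
tcp_pos: [0.5198, 0.4117, 0.0196]
tool_rot: [0.926, 0.378, -0.007, 0.004]
force: [-0.6, -2.6, 4.0]
finger_gap: 0.317
```

```bash
python3 -c "
from h import *
zz()"
```

```text
t 29.75 tcp cm [51.98 41.17  1.96] psi 44.39 gap mm 26.9 F [-0.6 -2.6  4. ] q6 1.31
[-0.0093 -0.012  -0.9999] [ 0.5044  0.8502  1.449  -0.0079  0.8564  1.3058] az 38.4
```

Emit:
send_rows(commands=[{"delta_pos": [0, 0, 0], "yaw": 0}, {"delta_pos": [0, 0, 0], "yaw": 0}, {"delta_pos": [0, 0, 0], "yaw": 0}, {"delta_pos": [0, 0, 3], "yaw": 0}, {"delta_pos": [0, 0, 5], "yaw": 0}], grip=-0.25)

```text
t: 30.38
tcp_pos: [0.5181, 0.411, 0.0986]
tool_rot: [0.926, 0.378, -0.009, 0.004]
force: [0.3, 0.4, 0.5]
finger_gap: 0.621
```

Emit:
send_rows(commands=[{"delta_pos": [0, -2, 0], "yaw": 0}, {"delta_pos": [0, -4, 0], "yaw": 0}, {"delta_pos": [0, -5, 0], "yaw": 0}, {"delta_pos": [0, -5, 0], "yaw": 0}, {"delta_pos": [0, -5, 0], "yaw": 0}, {"delta_pos": [0, -4, 0], "yaw": 0}, {"delta_pos": [0, -2.5, 0], "yaw": 0}, {"delta_pos": [0, -1, 0], "yaw": 0}, {"delta_pos": [0, 0, 0], "yaw": 0}])

```text
t: 31.5
tcp_pos: [0.5159, 0.1164, 0.0999]
tool_rot: [0.926, 0.378, -0.007, 0.003]
force: [-0.9, 0.5, -0.3]
finger_gap: 0.623
```

```bash
python3 -c "
from h import *
zz()"
```

```text
t 31.5 tcp cm [51.59 11.64  9.99] psi 44.37 gap mm 52.9 F [-0.9  0.5 -0.3] q6 0.82
[-0.0104 -0.0099 -0.9999] [ 0.016   0.6022  1.7777 -0.014   0.7722  0.8224] az 12.7
```

Emit:
send_rows(commands=[{"delta_pos": [0.35, 0.4, -1], "yaw": 0}, {"delta_pos": [0, 0, -2], "yaw": 0}, {"delta_pos": [0, 0, -1.5], "yaw": 0}, {"delta_pos": [0, 0, 0], "yaw": 0}])

```text
t: 32.0
tcp_pos: [0.5198, 0.1246, 0.0519]
tool_rot: [0.925, 0.38, -0.006, 0.002]
force: [-0.4, -0.6, 0.1]
finger_gap: 0.625
```

```bash
python3 -c "
from h import *
zz()"
```

```text
t 32.0 tcp cm [51.98 12.46  5.19] psi 44.65 gap mm 53.1 F [-0.4 -0.6  0.1] q6 0.83
[-0.0095 -0.0091 -0.9999] [ 0.0311  0.6909  1.7863 -0.0141  0.6742  0.8338] az 13.5
```

Emit:
send_rows(commands=[{"delta_pos": [0, -0.45, -0.3], "yaw": 0}, {"delta_pos": [0, 0, -1.5], "yaw": 0}, {"delta_pos": [0, 0, -1.5], "yaw": 0}, {"delta_pos": [0, 0, -0.4], "yaw": 0}])

```text
t: 32.5
tcp_pos: [0.5207, 0.1203, 0.0133]
tool_rot: [0.925, 0.38, -0.005, 0.003]
force: [-0.8, 0.3, -0.5]
finger_gap: 0.625
```

```bash
python3 -c "
from h import *
zz()"
```

```text
t 32.5 tcp cm [52.07 12.03  1.33] psi 44.69 gap mm 53.2 F [-0.8  0.3 -0.5] q6 0.83
[-0.0073 -0.009  -0.9999] [ 0.0229  0.7612  1.7986 -0.016   0.5894  0.8271] az 13.0
```

Emit:
send_rows(commands=[{"delta_pos": [-0.1, 0, 0], "yaw": 0}, {"delta_pos": [0, 0, -0.02], "yaw": 0}, {"delta_pos": [0, 0, -0.02], "yaw": 0}, {"delta_pos": [0, 0, -0.03], "yaw": 0}, {"delta_pos": [0, 0, -0.03], "yaw": 0}], grip=1)

```text
t: 33.12
tcp_pos: [0.5193, 0.1202, 0.0129]
tool_rot: [0.925, 0.38, -0.005, 0.003]
force: [-0.5, -0.3, 4.1]
finger_gap: 0.319
```

Emit:
send_rows(commands=[{"delta_pos": [0, 0, 1], "yaw": 0}, {"delta_pos": [0, 0, 3], "yaw": 0}, {"delta_pos": [0, 0, 4.5], "yaw": 0}])

```text
t: 33.5
tcp_pos: [0.517, 0.1201, 0.0973]
tool_rot: [0.925, 0.38, -0.009, 0.001]
force: [1.5, -1.0, -1.1]
finger_gap: 0.323
```

```bash
python3 -c "
from h import *
zz()"
```

```text
t 33.5 tcp cm [51.7  12.01  9.73] psi 44.67 gap mm 27.5 F [ 1.5 -1.  -1.1] q6 0.82
[-0.0151 -0.0091 -0.9998] [ 0.0226  0.6096  1.7712 -0.0125  0.7761  0.8229] az 13.1
```

Emit:
send_rows(commands=[{"delta_pos": [0.1, 1.5, 0], "yaw": 0}, {"delta_pos": [0.1, 4, 0], "yaw": 0}, {"delta_pos": [0.1, 4, 0], "yaw": 0}, {"delta_pos": [0.1, 4, 0], "yaw": 0}, {"delta_pos": [0.1, 4, 0], "yaw": 0}, {"delta_pos": [0.1, 3.2, 0], "yaw": 0}, {"delta_pos": [0.1, 2, 0], "yaw": 0}, {"delta_pos": [0, 1, 0], "yaw": 0}, {"delta_pos": [0, 0, 0], "yaw": 0}])

```text
t: 34.62
tcp_pos: [0.5215, 0.366, 0.0949]
tool_rot: [0.925, 0.38, -0.009, 0.003]
force: [0.4, -0.7, -1.4]
finger_gap: 0.321
```

```bash
python3 -c "
from h import *
zz();look('w8',1.5)"
```

```text
t 34.62 tcp cm [52.15 36.6   9.49] psi 44.63 gap mm 27.3 F [ 0.4 -0.7 -1.4] q6 1.23
[-0.0156 -0.0119 -0.9998] [ 0.4388  0.7185  1.4918 -0.0051  0.9505  1.2337] az 35.1
t 34.62 tcp cm [52.15 36.6   9.49] psi 44.63 gap mm 27.3 F [ 0.4 -0.7 -1.4] q6 1.23
z axis [-0.016 -0.012 -1.   ]
```

View pics/w8b.png

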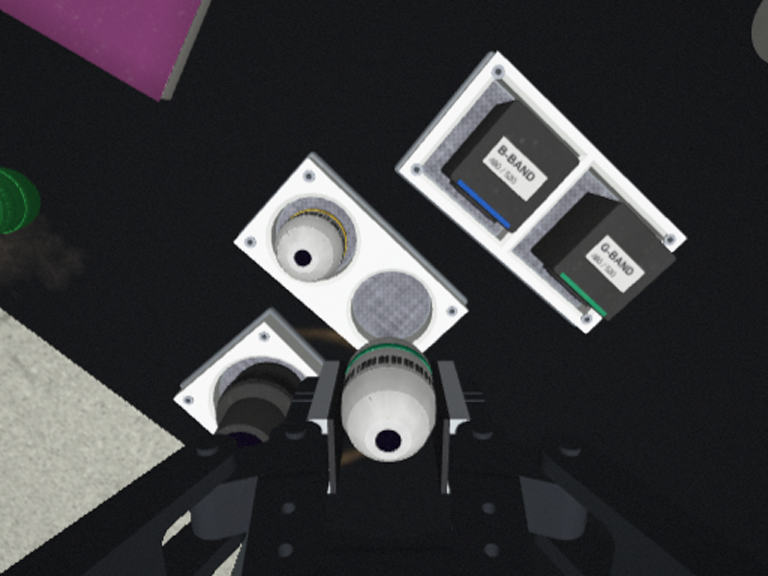

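The objective is held upright at (388,410). The empty well is at (391,305), and the other objective and both cubes are seated. Lowering.

Emit:
send_rows(commands=[{"delta_pos": [-0.2, -0.2, -1], "yaw": 0}, {"delta_pos": [0, 0, -2], "yaw": 0}, {"delta_pos": [0, 0, -2], "yaw": 0}, {"delta_pos": [0, 0, -1.3], "yaw": 0}])

```text
t: 35.17
tcp_pos: [0.52, 0.3586, 0.03]
tool_rot: [0.926, 0.377, -0.01, 0.003]
force: [0.8, 0.2, -2.4]
finger_gap: 0.325
```

```bash
python3 -c "
from h import *
zz()"
```

```text
t 35.17 tcp cm [52.   35.86  3.  ] psi 44.28 gap mm 27.6 F [ 0.8  0.2 -2.4] q6 1.23
[-0.0161 -0.0131 -0.9998] [ 0.4296  0.8079  1.5293 -0.0071  0.8244  1.2324] az 34.6
```

Emit:
send_rows(commands=[{"delta_pos": [0, 0.35, -0.1], "yaw": 0}, {"delta_pos": [0, 0, -0.7], "yaw": 0}, {"delta_pos": [0, 0, -0.25], "yaw": 0}])

```text
t: 35.55
tcp_pos: [0.5197, 0.361, 0.0189]
tool_rot: [0.926, 0.376, -0.011, 0.003]
force: [-2.2, -1.3, 9.6]
finger_gap: 0.32
```

```bash
python3 -c "
from h import *
zz()"
```

```text
t 35.55 tcp cm [51.97 36.1   1.89] psi 44.2 gap mm 27.2 F [-2.2 -1.3  9.6] q6 1.24
[-0.0181 -0.0143 -0.9997] [ 0.4333  0.8265  1.5267 -0.0074  0.8108  1.2378] az 34.8
```

Emit:
send_rows(commands=[{"delta_pos": [0, 0, 0.05], "yaw": 0}, {"delta_pos": [0, 0, 0], "yaw": 0}, {"delta_pos": [0, 0, 0], "yaw": 0}, {"delta_pos": [0, 0, 3], "yaw": 0}, {"delta_pos": [0, 0, 5], "yaw": 0}, {"delta_pos": [0, -1, 6], "yaw": 0}, {"delta_pos": [0, -1, 4], "yaw": 0}, {"delta_pos": [0, -1, 0], "yaw": 0}, {"delta_pos": [0, 0, 0], "yaw": 0}], grip=-0.25)

```text
t: 36.67
tcp_pos: [0.5199, 0.3307, 0.206]
tool_rot: [0.926, 0.377, -0.009, 0.003]
force: [-0.4, 0.7, 0.3]
finger_gap: 0.624
```

```bash
python3 -c "
from h import *
zz();look('w9',1.5)
im=manip.snapshot('scene');cv2.imwrite('pics/s9.png',cv2.resize(im[120:300,180:420],None,fx=3.3,fy=3.3,interpolation=cv2.INTER_CUBIC))"
```

```text
t 36.67 tcp cm [51.99 33.07 20.6 ] psi 44.26 gap mm 53.0 F [-0.4  0.7  0.3] q6 1.19
[-0.0138 -0.0126 -0.9998] [ 0.3886  0.5513  1.4672 -0.0071  1.1406  1.1899] az 32.5
t 36.67 tcp cm [51.99 33.07 20.6 ] psi 44.26 gap mm 53.0 F [-0.4  0.7  0.3] q6 1.19
z axis [-0.014 -0.013 -1.   ]
```

View pics/w9b.png

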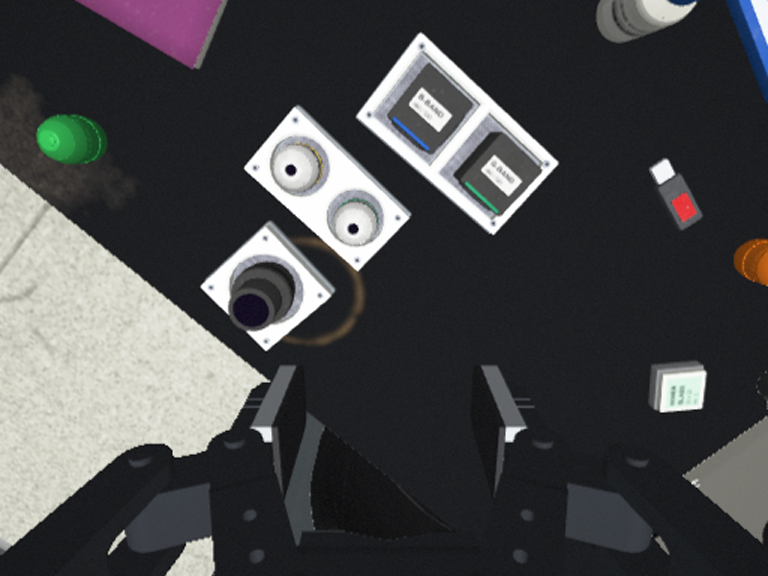

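View pics/s9.png

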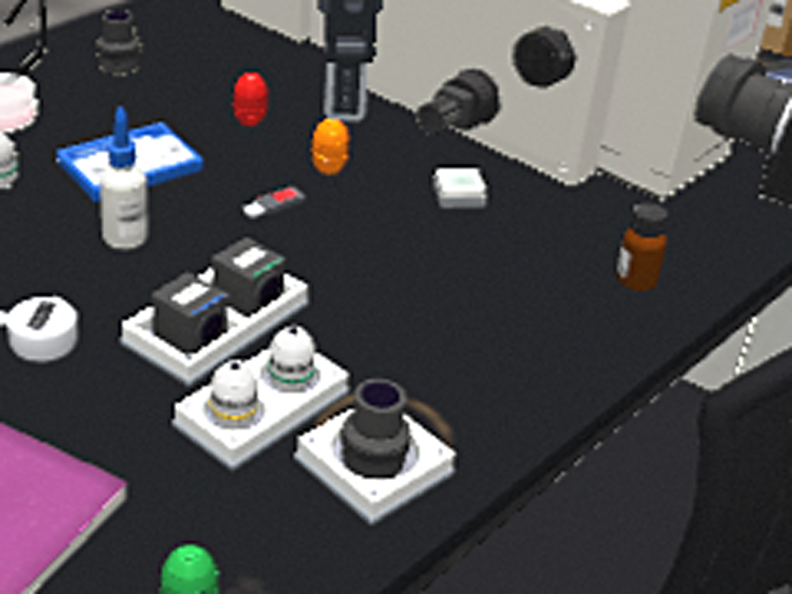

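Both views show all five parts upright in their pockets, with the oil bottle and the glass box still standing where they were. Handing in.

```bash
python3 -c "
from station import manip
print(manip.sign_off())"
```

```text
the job is handed in; nothing more can be done
None
```

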